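# Load a leaf drill jig: build the disc sandwich and fold the leaf down

## Task

Load the drill jig for drilling: on top of the plywood backing disc that already lies loosely on the jig's base, lay flat the full-size solid aluminium blank from the rack and on that the black phenolic pressure plate with the big bore, setting them down rather than dropping them. Push the whole stack home so that every disc bears against both the back locator block and the side locator block, one squarely over the other, and only then fold the jig's hinged leaf down until it lies flat on the stack. Leave the small disc in the rack and the other tools and bits on the bench where they are.

Things in the scene. Friction and masses are not known exactly. Their poses are not given: they have to be found in the camera images.
- jig: Drill jig, fixed to the bench: steel base plate 160 x 210 x 20 mm on four feet, its top face 50 mm above the bench. Origin on the bench surface directly below the nest centre (where the middle of a disc that is home lies); z up, x away from the robot (within 20 degrees), y to the robot's left. The base spans x -75 to +85 mm, y -75 to +135 mm; the -x and -y sides of the nest are open.
- nest (a point): Nest centre, on the top face of the base plate, 50 mm from the working face of each locator block; axes as the jig's.
- back_block (a point): Middle of the working face of the back locator block, square to the jig's x, 50 mm to the +x side of the nest centre. Block 44 mm long (along y), 24 mm thick, 20 mm tall above the base; fixed.
- side_block (a point): Middle of the working face of the side locator block, square to the jig's y, 50 mm to the +y side of the nest centre. Block 44 mm long (along x), 24 mm thick, 20 mm tall above the base; fixed.
- leaf_hinge (a point): Middle of the leaf's hinge axis, 105 mm to the +y side of the nest centre and 30 mm above the base's top face (behind the side block); fixed on the jig, the axis runs along the jig's x; axes as the jig's.
- leaf (a joint): Angle of the leaf, rad: 0 = level, which is where it lies on a complete, flat stack (underside 24 mm above the base); grows as it opens, 1.57 = upright, range -0.15 to 2.0; starts standing open at 1.7 to 1.9, leaning away from the nest. The hinge is stiff: the leaf stays where it is left and takes about 1 to 5 N at its free edge to move.
- leaf_edge (a point): Middle of the leaf's free edge, half-way through its thickness, 189 mm from the hinge axis. The leaf is an aluminium plate 12 mm thick, 70 mm wide along the hinge (its last 16 mm, the thumb tab, 44 mm wide). The point's y axis points from the free edge to the hinge, its z is the normal of the face that is on top when shut and outermost when open.
- leaf_bush (a point): Middle of the leaf, on its upper face, 105 mm from the hinge axis; a drill bush 30 mm in diameter stands 4 mm proud of the face here.
- rack: Wooden rack for discs on edge, fixed to the bench, 200 x 110 mm; origin at the centre of its underside. Three slots at x = -56, 0 and +56 mm. Discs stand with their faces square to the rack's x, leaning up to about 4 degrees; which disc is in which slot varies.
- rack_rails (a point): Centre of the rack, level with the tops of its two rails (28 mm above the bench), which run along its x at y 30 to 42 mm either side and carry the discs. Pairs of 8 mm dowels 55 mm tall stand on the rails at y -36 and +36 mm (tops 83 mm above the bench) and make each slot 11 mm wide.
- backer_mid (a point): Plywood backing disc, diameter 100 mm, 8 mm thick, lying flat and loose on the jig base, short of both blocks at the start. The point is its centre, half-way up; z is its axis. About 0.05 kg.
- backer: The same backing disc: the body's origin is the same centre point.
- blank_mid (a point): Aluminium blank, a plain solid disc, diameter 100 mm, 8 mm thick, about 0.17 kg, standing on edge in the rack with its centre 68 mm above the bench. The point is its centre; its z is the disc's axis (square to the faces).
- blank: The same blank: the body's origin is the same centre point.
- pressure_mid (a point): Pressure plate of black phenolic board, a disc of diameter 100 mm, 8 mm thick, with a plain round bore of 40 mm, about 0.08 kg, standing on edge in the rack with its centre 68 mm above the bench. The point is its centre (in the bore); its z is the disc's axis.
- pressure: The same pressure plate: the body's origin is the same centre point.
- small_mid (a point): Bystander: a smaller solid aluminium disc of another job, diameter 76 mm, 8 mm thick, on edge in one slot of the rack; its centre.
- hammer: Bystander: a hammer lying on the bench.
- spanner: Bystander: a spanner lying on the bench between the rack and the jig, nearer the robot.
- oil: Bystander: a plastic bottle of cutting oil, 56 mm diameter, 150 mm tall, standing beyond the gap between rack and jig; origin under its foot.
- offcut: Bystander: an offcut of 40 mm square aluminium tube, 120 mm long.
- square: Bystander: a try square lying beyond the rack.
- bits: Bystander: a steel tin of drill bits, 64 mm diameter, up to 120 mm tall, beyond the jig to the left.
There are look-alikes about, which are no part of the job. Of the things shaped like the pressure, the black one is meant.

How it is judged:
On the way:
1. backing disc, aluminium blank and pressure plate lie one on the other, home against both locator blocks, while the leaf is still open (horizontal distance between each of backer_mid, blank_mid, pressure_mid and nest below 0.003 m and angle between the z axis of each of backer_mid, blank_mid, pressure_mid and the z axis of jig, either way round below 0.04 rad and z of backer_mid in the frame of jig between 0.052 and 0.056 m and z of blank_mid in the frame of jig between 0.06 and 0.064 m and z of pressure_mid in the frame of jig between 0.068 and 0.072 m and value of joint leaf above 1 rad), for 0.2 s.
At the end, for the whole second after the job is handed in: Backing disc, aluminium blank and pressure plate lie flat (within 0.04 rad) on the jig base in that order from the bottom, each with its centre within 3 mm of the nest centre and within 2 mm of its proper height, at rest, and the leaf is down within 0.03 rad of level (horizontal distance between each of backer_mid, blank_mid, pressure_mid and nest below 0.003 m and angle between the z axis of each of backer_mid, blank_mid, pressure_mid and the z axis of jig, either way round below 0.04 rad and z of backer_mid in the frame of jig between 0.052 and 0.056 m and z of blank_mid in the frame of jig between 0.06 and 0.064 m and z of pressure_mid in the frame of jig between 0.068 and 0.072 m and linear speed of each of backer, blank, pressure below 0.02 m/s and value of joint leaf between -0.03 and 0.03 rad and velocity of joint leaf below 0.05 rad/s); the robot touches nothing.
It fails at once if the small disc in the rack or another bystander on the bench is shifted by more than 30 mm (distance of any of small_mid, hammer, spanner, oil, offcut, square, bits from where it was at the start of the episode above 0.03 m).
It fails at once if a disc is dropped (falls free of the gripper faster than 1 m/s, as from 50 mm or more) ((linear speed of blank above 1 m/s and contact force between the fingers and blank below 0.05 N) or (linear speed of pressure above 1 m/s and contact force between the fingers and pressure below 0.05 N)).
It also fails if it takes over 72 s, if anything falls off the work surface, if the arm or the gripper's body presses on something with over 40 N, if the wrist force passes 120 N, or if a joint passes its speed limit or range.

## Robot

A 7-joint arm with a two-finger parallel gripper is mounted at the origin on the work surface. World frame = base frame: x ahead of the robot, y to its left, z up, the work surface at z = 0. Lengths are in m, angles in rad, forces in N, time in s.
With the tool pointing down it reaches from about 0.425 to 0.925 m from the base axis. Payload 6.8 kg.
Tool frame: the origin (TCP) lies at the very end of the fingers, on their centre line; the grasp point (between the pads) lies 19 mm behind it; z points along the fingers, y is the line along which they close (so a half turn about z gives the same grasp; the last joint's range is limited). The gripper opens to 85 mm and grips with 20 to 120 N. Pads are 22 mm wide; open, the fingers measure 114 mm over their backs; the gripper's body (76 mm by 85 mm) begins 54 mm behind the grasp point. The pads swing forward as they close: fully open they stand 13 mm farther back than shut.
Start: joints at [1.099, 0.477, 0.022, 1.555, -0.011, 1.109, -0.083], TCP at [0.24, -0.631, 0.231] pointing down, gripper open.
Joint ranges: [-2.96, 2.96], [-0.34, 2.1], [-1.41, 1.46], [0.24, 2.44], [-1.37, 4.51], [0.17, 1.92], [-2.96, 2.96]. Speed limits (rad/s): [2.39, 2.39, 3.14, 3.14, 3.14, 3.14, 3.14].

## Interface

Orientations are given as a unit quaternion [w, x, y, z].
In Python, from station import bot gives the robot as it stands.
- The arm moves only by the tool jog_arm, never from a script. Its argument "motion" is a list of rows, each a list of 7 numbers: the turn, a rotation vector about the tool's x, y, z in rad, then the shift along the tool's x, y, z in mm, then the finger opening in mm, from 0 to 85.4. A call has 1 to 10 rows; each row is the pose to reach, as a shift and turn from the pose commanded when the call began, along the tool's axes at that moment; what a row does not reach only later rows make up. A row lasts 1/8 s, in which the tool goes at most 62.5 mm and 10.7 degrees, less where a joint would pass 70% of its speed; a pose out of reach is approached as far as the arm can. A call with a gripper value outside its range is refused whole. The fingers move at their own pace and stop on an object; "grip_force" is the grip in N (left out, the last holds). Time passes only in rows, so rows that repeat a pose let the fingers close. It gives the time, the measured TCP pose, the force, the opening and the grip force at its end, in the units of the state.
- bot.get_obs(): the state, without advancing time (a new reading comes with each control period).
- bot.read_camera(name): name is "scene" or "top" or "wrist"; returns a dict with "pixels" (384x512x3 uint8, red, green, blue), "camera_matrix" (3x3 intrinsics, pixels), "T" (4x4, takes a point from camera to world coordinates); the wrist camera has in their place "tool_from_camera" (4x4, takes a point from camera to tool coordinates, whose origin is the TCP and whose axes are the flange's). Camera axes: x right, y down, z forward; pixel columns grow to the right and rows downward; lengths in m; the calibration is good to about 2 mm. A picture is of the moment at which its call begins: read the wrist's pose just before it. There is no depth.
- bot.hand_in(): hands the job in; it is judged then, once.
Trained networks look in a picture, given as the dict that the camera call returned (one of the last four; its "shot" number tells which), for a name from the list of things; names that differ only in an ending like _2 or _b are one class to them, and where a whole thing is asked for, a point or a joint stands for the part that bears it (a point fixed in the world has none). Each returns a list of dicts, best first, with "score" (0 to 1); they miss things now and then, are a little off and sometimes report something else, mostly with a low value. They report only what shows in the picture. A call takes as long as a camera call. They do not tell look-alikes from the thing itself.
- bot.spot_in(thing, picture): "xy" ([column, row] in pixels, amid what is visible of it).
- bot.tip_of(thing, picture): "xy" ([column, row] in pixels: a listed point, or the origin of a listed thing).
The state is a dict: "t": time; "q": joint angles; "joint_vel": joint speeds; "joint_torque": joint torques, N m; "eef_pos": TCP position; "tool_rot": TCP orientation; "contact_force": force on the tool from outside, world axes, zero at the start; "torque": the same for the moment, N m; "gripper_width": opening from 0.0 (shut) to 1.0 (fully open); "grasp_force": force on a finger pad.
Only numpy, scipy, OpenCV 4.12 (cv2) and the standard library are available. Lean on these libraries where they do the work, as an engineer would, in place of code of your own. Each camera call takes 0.05 s, during which the arm holds its last target. There are 200 camera calls.

## Working session

There is one attempt and no reset: what is moved stays moved. The work goes in short steps, Python scripts to look and compute and a tool call to move; the robot and the scene stay as the last step left them, time stands still between calls to the robot, and variables do not carry over. Pictures are saved under pics/ and viewed, at most 10 in all, crops included, and the job is handed in when it is done.

Besides the shell and the picture viewer there is one more tool, called after "Request:" as name(argument=value, ...), one argument or row to a line, values as JSON. jog_arm: Moves the arm, as the interface text tells. Its arguments: {"type":"object","properties":{"motion":{"type":"array"},"grip_force":{"type":"number"}},"required":["motion"]}

```bash
mkdir -p pics; cat > h.py <<'E'
import numpy as np, cv2
from scipy.spatial.transform import Rotation as R
from station import bot
def tri(obs):  # obs list of (pic,xy[,T])
    A=[];b=[]
    for K,T,xy in obs:
        d=T[:3,:3]@np.linalg.solve(K,[xy[0],xy[1],1]); d/=np.linalg.norm(d)
        P=np.eye(3)-np.outer(d,d);A.append(P);b.append(P@T[:3,3])
    p=np.linalg.lstsq(np.vstack(A),np.hstack(b),rcond=None)[0]
    return p,[np.linalg.norm(a@p-c)for a,c in zip(A,b)]
def onz(K,T,xy,z):
    d=T[:3,:3]@np.linalg.solve(K,[xy[0],xy[1],1]);o=T[:3,3];return o+d*(z-o[2])/d[2]
def cam(n):
    if n=="wrist":
        s=bot.get_obs()
    p=bot.read_camera(n)
    K=np.array(p["camera_matrix"])
    if n=="wrist":
        M=np.eye(4);q=s["tool_rot"];M[:3,:3]=R.from_quat([q[1],q[2],q[3],q[0]]).as_matrix();M[:3,3]=s["eef_pos"]
        T=M@np.array(p["tool_from_camera"])
    else: T=np.array(p["T"])
    return p,K,T
def proj(K,T,P):
    c=T[:3,:3].T@(np.asarray(P)-T[:3,3]);u=K@c;return u[:2]/u[2]
def save(p,f,crop=None,sc=1):
    im=np.array(p["pixels"])[:,:,::-1]
    if crop: im=im[crop[1]:crop[3],crop[0]:crop[2]]
    cv2.imwrite("pics/"+f,cv2.resize(im,None,fx=sc,fy=sc,interpolation=cv2.INTER_CUBIC))
E
cat > a.py <<'E'
from h import *
np.set_printoptions(precision=4,suppress=True)
s=bot.get_obs();print(s)
C={n:cam(n) for n in("scene","top")}
ims=[]
for n in C: save(C[n][0],n+"1.png",sc=1.5); print(n,C[n][2])
for th in["nest","back_block","side_block","leaf_hinge","leaf_edge","leaf_bush","backer_mid","rack","rack_rails","blank_mid","pressure_mid","small_mid","oil","hammer","spanner","jig"]:
    r={n:bot.tip_of(th,C[n][0])for n in C}
    print(th,{n:[(round(d["score"],2),np.round(d["xy"]).astype(int).tolist()) for d in r[n][:3]]for n in r})
    if all(r.values()):
        p,e=tri([(C[n][1],C[n][2],r[n][0]["xy"])for n in C]);print("   ",p,np.round(e,4))
E
python3 a.py
```

```text
{'t': 0.0, 'q': array([ 1.0989,  0.4778,  0.0223,  1.5565, -0.0115,  1.1093, -0.0831]), 'joint_vel': array([ 0.0001, -0.0008, -0.0001,  0.0003, -0.0002,  0.0008, -0.0004]), 'joint_torque': array([  0.0003, -59.6454,   1.608 , -28.1198,   0.0125,   0.0094,
         0.    ]), 'eef_pos': array([ 0.24  , -0.6302,  0.2303]), 'tool_rot': array([-0.0009,  0.9835,  0.1809, -0.0002]), 'contact_force': array([-0.1956,  0.5364, -0.0914]), 'torque': array([ 0.0338,  0.0367, -0.0256]), 'grasp_force': 0.0, 'gripper_width': 0.9962273834612201}
scene [[ 0.6797  0.6268 -0.3809  1.0121]
 [ 0.7333 -0.5696  0.3712 -0.4824]
 [ 0.0157 -0.5316 -0.8468  1.1307]
 [ 0.      0.      0.      1.    ]]
top [[ 0.0182 -0.9926  0.1201  0.3848]
 [-0.9998 -0.0167  0.0134 -0.0444]
 [-0.0113 -0.1203 -0.9927  1.4434]
 [ 0.      0.      0.      1.    ]]
nest {'scene': [(0.86, [296, 163]), (0.38, [154, 251])], 'top': [(0.91, [212, 193]), (0.37, [199, 197])]}
    [0.5513 0.1324 0.0588] [0.0052 0.0052]
back_block {'scene': [(0.74, [307, 171])], 'top': [(0.56, [207, 177]), (0.48, [315, 147])]}
    [0.603  0.1436 0.0638] [0.00
[... 1284 characters left out ...]
0.0495] [0.0607 0.0607]
small_mid {'scene': [(0.68, [161, 246])], 'top': [(0.69, [148, 241]), (0.67, [200, 197]), (0.53, [341, 207])]}
    [ 0.4731 -0.0487  0.3008] [0.3353 0.3353]
oil {'scene': [(0.67, [265, 245])], 'top': [(0.67, [278, 165])]}
    [ 0.6707 -0.1088  0.0058] [0.0049 0.0049]
hammer {'scene': [(0.73, [346, 220])], 'top': [(0.69, [218, 137]), (0.65, [182, 197])]}
    [0.7764 0.1238 0.0048] [0.0053 0.0053]
spanner {'scene': [(0.77, [206, 188]), (0.19, [366, 159])], 'top': [(0.81, [274, 237]), (0.32, [340, 207])]}
    [ 0.395  -0.1021 -0.0219] [0. 0.]
jig {'scene': [(0.57, [294, 174]), (0.51, [341, 221])], 'top': [(0.63, [211, 195])]}
    [ 0.5506  0.1429 -0.0099] [0.0005 0.0005]
```

View pics/scene1.png

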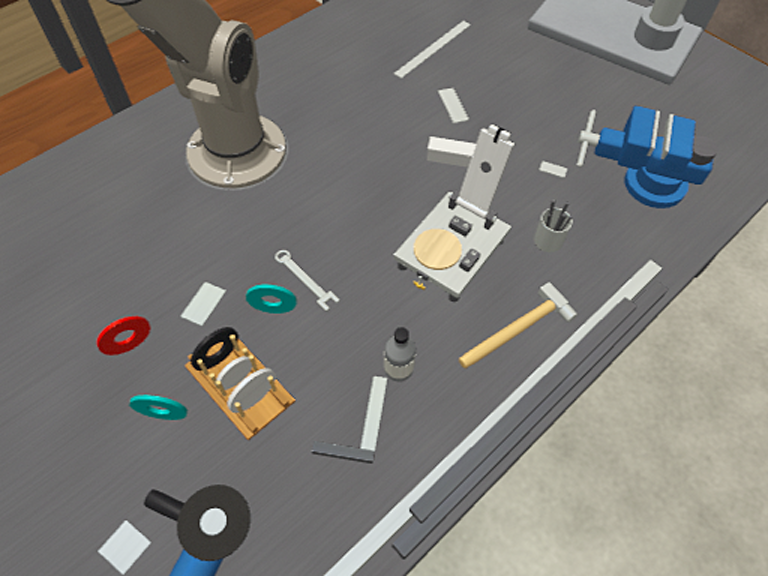

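View pics/top1.png

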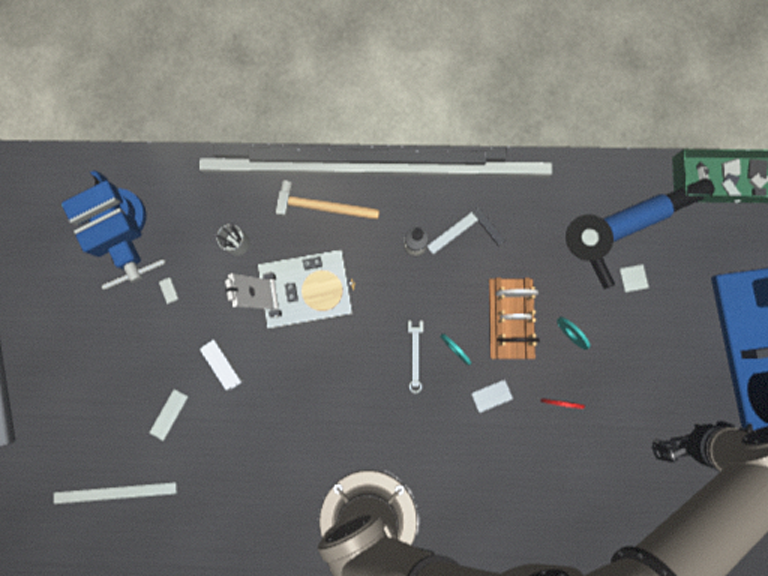

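The scene view shows the rack at (240,380) with the black plate nearest the robot, the small disc in the middle and the full blank farthest. The jig is at (450,245) with the leaf open. The red and teal rings are the look-alikes.

Request:
jog_arm(
  motion=[
    [0,0,-1.206,278,-140,-100,40],
    [0,0,-1.206,278,-140,-100,40],
    [0,0,-1.206,278,-140,-100,40],
    [0,0,-1.206,278,-140,-100,40],
    [0,0,-1.206,278,-140,-100,40],
    [0,0,-1.206,278,-140,-100,40],
    [0,0,-1.206,278,-140,-100,40],
    [0,0,-1.206,278,-140,-100,40],
    [0,0,-1.206,278,-140,-100,40],
  ],
)

```text
t: 2.82
eef_pos: [0.4498, -0.4014, 0.3312]
tool_rot: [-0.0, 0.708, 0.706, -0.0]
contact_force: [0.1, -0.1, 0.2]
gripper_width: 0.466
grasp_force: 0.0
```

```bash
cat > b.py <<'E'
from h import *
import sys
np.set_printoptions(precision=4,suppress=True)
tag=sys.argv[1]; names=sys.argv[2].split(",")
s=bot.get_obs();print(s["t"],s["q"],s["eef_pos"],s["tool_rot"])
C=cam("wrist");save(C[0],tag+".png",sc=1.5)
import pickle;out={}
for th in names:
    r=bot.tip_of(th,C[0]);out[th]=[d["xy"] for d in r]
    print(th,[(round(d["score"],2),np.round(d["xy"]).astype(int).tolist(),onz(C[1],C[2],d["xy"],float(sys.argv[3]))[:2]) for d in r[:3]])
pickle.dump((C[1],C[2],out),open(tag+".pkl","wb"))
E
python3 b.py w1 rack_rails,blank_mid,pressure_mid,small_mid,rack 0.068
```

```text
2.825 [ 0.8652  0.3021 -0.3073  1.5916  0.0947  1.2628  0.5387] [ 0.4498 -0.4014  0.3312] [-0.0001  0.7083  0.7059 -0.0001]
rack_rails [(0.84, [290, 122], array([ 0.4888, -0.3504])), (0.47, [248, 119], array([ 0.4351, -0.3474]))]
blank_mid [(0.82, [338, 122], array([ 0.5512, -0.3514]))]
pressure_mid [(0.96, [262, 219], array([ 0.4533, -0.4845])), (0.72, [251, 120], array([ 0.439, -0.349])), (0.64, [149, 199], array([ 0.2967, -0.4543]))]
small_mid [(0.8, [291, 115], array([ 0.4904, -0.3424]))]
rack [(0.63, [290, 121], array([ 0.4898, -0.3494]))]
```

View pics/w1.png

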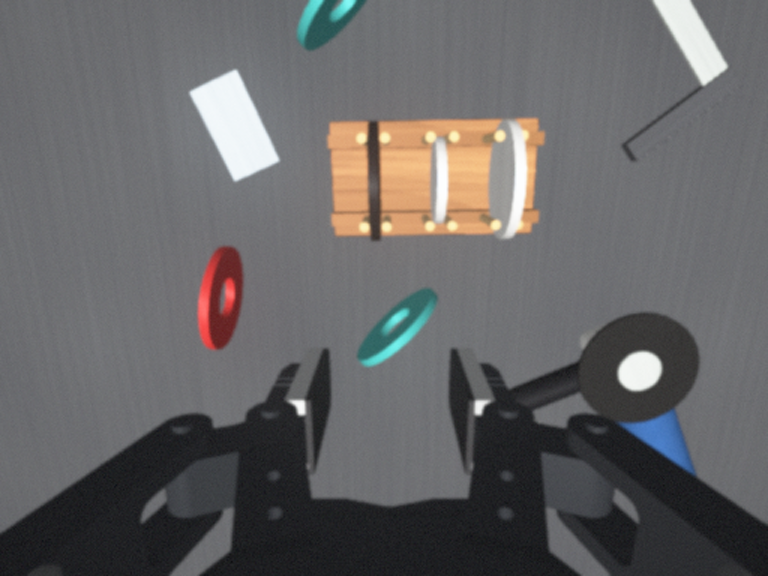

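The wrist view shows, left to right, the pressure plate at (375,180), the small disc at (440,180) and the blank at (518,178). The rack is almost square to the world axes. I'll measure the rims and see how the jig lies.

```bash
cat > c.py <<'E'
from h import *
import pickle
np.set_printoptions(precision=4,suppress=True)
K,T,o=pickle.load(open("w1.pkl","rb"))
print("cam",T[:3,3],T[:3,2])
for n,a,b in (("pressL",(369,180),(369,240)),("pressR",(381,180),(381,240)),("blankL",(513,178),(0,0)),("blankR",(527,178),(0,0)),("topmid",(518,119),(507,240))):
    print(n,onz(K,T,np.array(a)/1.5,.118),onz(K,T,np.array(b)/1.5,.07))
C={n:(cam(n)) for n in("top","scene")}
for th in("rack_rails","blank_mid","pressure_mid"):
    xy=o[th][1 if th[0]=="p" else 0]
    for n in C:
        r=bot.tip_of(th,C[n][0])
        L=[(tri([(K,T,xy),(C[n][1],C[n][2],d["xy"])])) for d in r[:3]]
        print(th,n,[(p.round(4),round(e[0],4)) for p,e in L])
im=cv2.imread("pics/w1.png");
g=im.astype(int)
for row in(165,180,195): print(row,g[row,495:540:1].mean(1).astype(int).tolist(), g[row,360:390].mean(1).astype(int).tolist())
E
python3 c.py
```

```text
cam [ 0.4495 -0.3322  0.473 ] [-0.0001 -0.2725 -0.9621]
pressL [ 0.4345 -0.3464  0.118 ] [ 0.4317 -0.4     0.07  ]
pressR [ 0.4436 -0.3464  0.118 ] [ 0.4424 -0.4001  0.07  ]
blankL [ 0.543  -0.3452  0.118 ] [ 0.1486 -0.2119  0.07  ]
blankR [ 0.5535 -0.3452  0.118 ] [ 0.1486 -0.2119  0.07  ]
topmid [ 0.5437 -0.3034  0.118 ] [ 0.5541 -0.4004  0.07  ]
rack_rails top [(array([ 0.4963, -0.3523,  0.0331]), np.float64(0.0041)), (array([ 0.4735, -0.222 ,  0.8406]), np.float64(0.111))]
rack_rails scene [(array([ 0.4916, -0.3528,  0.0361]), np.float64(0.001))]
blank_mid top [(array([ 0.5494, -0.3522,  0.0843]), np.float64(0.0027))]
blank_mid scene [(array([ 0.5516, -0.3506,  0.0673]), np.float64(0.0009)), (array([ 0.6083, -0.2025,  0.4069]), np.float64(0.1924))]
pressure_mid top [(array([ 0.417 , -0.1719,  1.5534]), np.float64(0.1304)), (array([ 0.4387, -0.3329,  0.5336]), np.float64(0.0128)), (array([ 0.4144, -0.4094, -1.6984]), np.float64(0.0251))]
pressure_mid scene [(array([ 0.4328, -0.4261, -0.0117]), np.float64(0.0738)), (array([ 0.4726, -0.2915,  0.2022]), np.float64(0.06)), (array([ 0.
[... 459 characters left out ...]
51, 152, 155, 156, 156, 156, 155, 154, 154, 152, 157, 169, 201, 234, 247, 254, 253, 253, 253, 253, 253, 254, 251, 246, 226, 203, 190, 184, 184, 184, 180, 167, 147, 128, 118, 119, 118, 116] [173, 172, 171, 173, 172, 167, 161, 143, 120, 106, 93, 89, 92, 92, 89, 88, 83, 79, 78, 92, 119, 145, 166, 173, 171, 170, 171, 172, 172, 172]
195 [154, 153, 151, 153, 151, 150, 152, 153, 153, 154, 155, 156, 155, 154, 152, 152, 154, 171, 203, 234, 251, 252, 253, 253, 253, 253, 253, 253, 252, 240, 220, 195, 177, 172, 172, 172, 168, 159, 145, 132, 121, 117, 118, 115, 114] [167, 169, 171, 170, 169, 166, 162, 146, 122, 102, 88, 84, 85, 86, 85, 83, 80, 75, 70, 87, 118, 143, 163, 171, 171, 170, 169, 170, 170, 171]
```

Request:
jog_arm(
  motion=[
    [0,0,-0.02,50,99,150,30],
    [0,0,-0.02,50,99,150,30],
    [0,0,-0.02,50,99,150,30],
    [0,0,-0.02,50,99,150,30],
    [0,0,-0.02,50,99,200,30],
    [0,0,-0.02,50,99,243,30],
    [0,0,-0.02,50,99,243,30],
    [0,0,-0.02,50,99,243,0],
    [0,0,-0.02,50,99,243,0],
    [0,0,-0.02,50,99,243,0],
  ],
  grip_force=50,
)

```text
t: 4.78
eef_pos: [0.5505, -0.3524, 0.0908]
tool_rot: [0.002, 0.701, 0.714, 0.0]
contact_force: [-0.7, -1.9, 6.4]
gripper_width: 0.079
grasp_force: 51.8
```

Request:
jog_arm(
  motion=[
    [0,0,0,0,0,0,0],
    [0,0,0,0,0,-10,0],
    [0,0,0,0,0,-40,0],
    [0,0,0,0,0,-90,0],
    [0,0,0,0,0,-130,0],
  ],
)

```text
t: 5.4
eef_pos: [0.5495, -0.3509, 0.2207]
tool_rot: [0.0, 0.7, 0.714, 0.0]
contact_force: [1.0, 0.2, -1.2]
gripper_width: 0.084
grasp_force: 50.8
```

```bash
cat > d.py <<'E'
from h import *
np.set_printoptions(precision=4,suppress=True)
s=bot.get_obs();print(s["t"],s["q"],s["eef_pos"],s["tool_rot"],s["gripper_width"],s["grasp_force"])
C=cam("wrist");save(C[0],"w2.png")
c=cam("top");save(c[0],"t2.png",crop=(150,150,410,280),sc=2)
im=np.vstack([cv2.resize(cv2.imread("pics/w2.png"),(520,390)),cv2.imread("pics/t2.png")[:210]]);cv2.imwrite("pics/m2.png",im)
E
python3 d.py
```

```text
5.4 [ 0.7116  0.4702 -0.331   1.6074  0.1665  1.0908  0.3565] [ 0.5495 -0.3509  0.2207] [0.0005 0.7002 0.7139 0.0003] 0.08370922536465196 50.75051665306091
```

View pics/m2.png

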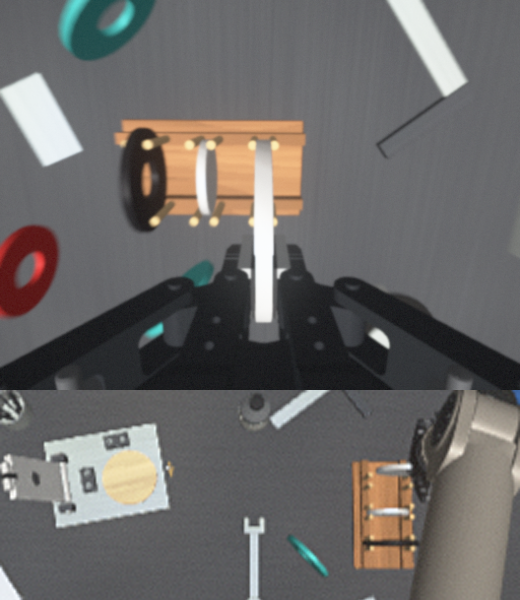

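The blank is held edge-on between the pads, with the rack slot under it empty. The jig, at lower left, is untouched.

Request:
jog_arm(
  motion=[
    [0,0,-0.18,0,0,-60,0],
    [0,0,-0.36,60,0,-110,0],
    [0,0,-0.54,120,-5,-110,0],
    [0,0,-0.72,180,-10,-110,0],
    [0,0,-0.9,240,-15,-110,0],
    [0,0,-1.08,300,-23,-110,0],
    [0,0,-1.26,371,-23,-110,0],
    [0,0,-1.44,371,-23,-110,0],
    [0,0,-1.62,371,-23,-110,0],
    [0,0,-1.78,371,-23,-110,0],
  ],
)

```text
t: 6.75
eef_pos: [0.5184, 0.0197, 0.3277]
tool_rot: [-0.001, -0.117, 0.993, -0.0]
contact_force: [0.8, 0.0, -3.0]
gripper_width: 0.084
grasp_force: 50.8
```

Request:
jog_arm(
  motion=[
    [0,0,-0.08,0,0,0,0],
    [0,0,-0.08,0,0,0,0],
  ],
)

```text
t: 7.0
eef_pos: [0.5186, 0.0193, 0.3277]
tool_rot: [-0.001, -0.153, 0.988, 0.0]
contact_force: [0.5, -0.3, -1.2]
gripper_width: 0.083
grasp_force: 50.8
```

```bash
cat > e.py <<'E'
from h import *
import pickle,sys
from scipy.optimize import least_squares
np.set_printoptions(precision=4,suppress=True)
s=bot.get_obs();print(s["t"],s["q"],s["eef_pos"],s["tool_rot"],s["gripper_width"])
D=[]
pts={"nest":(0,0,50),"back_block":(50,0,60),"side_block":(0,50,60),"leaf_hinge":(0,105,80)}
for n in("wrist","top","scene"):
    p,K,T=cam(n); save(p,n+sys.argv[1]+".png",sc=1.5)
    for th in pts:
        r=bot.tip_of(th,p)
        if r and r[0]["score"]>.5: D.append((n,th,K,T,np.array(r[0]["xy"])))
    r=bot.tip_of("backer_mid",p)
    for d in r[:2]: print("backer",n,d["score"],onz(K,T,d["xy"],.054))
def J(v,P): return np.array([v[0],v[1],0])+R.from_euler("z",v[2]).apply(np.array(P)/1000)
def f(v): return np.concatenate([(proj(K,T,J(v,pts[th]))-xy) for n,th,K,T,xy in D])
w=least_squares(f,[.55,.132,.2],loss="soft_l1",f_scale=1.5)
print("jig",w.x)
for d,e in zip(D,f(w.x).reshape(-1,2)): print(d[0],d[1],e.round(1))
pickle.dump(w.x,open("jig.pkl","wb"))
E
python3 e.py 3
```

```text
7.0 [ 0.5628  0.2278 -0.8372  1.7557  0.1781  1.2381  1.5581] [0.5186 0.0193 0.3277] [-0.0006 -0.1532  0.9882  0.0001] 0.083413125795822
backer wrist 0.59 [0.5496 0.1238 0.054 ]
backer wrist 0.28 [ 0.7125 -0.2182  0.054 ]
backer top 0.72 [0.5416 0.1221 0.054 ]
backer scene 0.74 [0.5385 0.1139 0.054 ]
jig [0.5564 0.1344 0.2203]
wrist back_block [-0.1 -0.1]
wrist side_block [ 1.6 -0.5]
wrist leaf_hinge [ 0.5 -1. ]
top nest [-1.1 -2.4]
top back_block [ 1.6 -0.4]
top side_block [-0.5 -3.8]
top leaf_hinge [1.3 0.4]
scene nest [-1.6  1.4]
scene back_block [-0.4 -0. ]
scene side_block [0.1 1.5]
scene leaf_hinge [3.8 1.1]
```

View pics/wrist3.png

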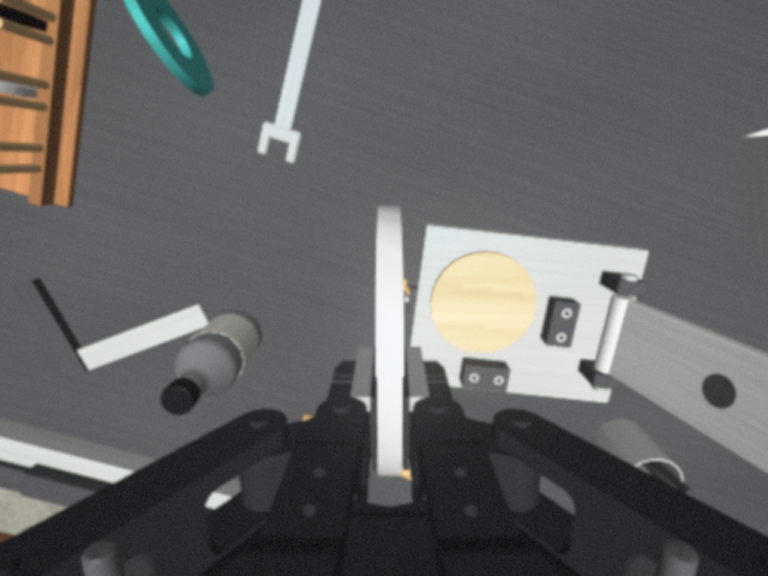

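```bash
cat > f.py <<'E'
from h import *
import pickle
from scipy.optimize import least_squares
np.set_printoptions(precision=4,suppress=True)
# camera T at shot: eef pose recorded
M=np.eye(4);q=[-0.0006,-0.1532,0.9882,0.0001];M[:3,:3]=R.from_quat([q[1],q[2],q[3],q[0]]).as_matrix();M[:3,3]=[.5186,.0193,.3277]
p=bot.read_camera("wrist");K=np.array(p["camera_matrix"]);T=M@np.array(p["tool_from_camera"])
im=cv2.imread("pics/wrist3.png");g=cv2.cvtColor(im,cv2.COLOR_BGR2GRAY)
hsv=cv2.cvtColor(im,cv2.COLOR_BGR2HSV)
m=cv2.inRange(hsv,(10,40,150),(35,255,255));m[:240]=0;m[360:]=0;m[:,:415]=0;m[:,545:]=0
c=max(cv2.findContours(m,0,1)[0],key=cv2.contourArea)[:,0]/1.5
P=np.array([onz(K,T,x,.058)[:2] for x in c]);(cx,cy),r=cv2.minEnclosingCircle((P*1000).astype(np.float32));print("backer",cx,cy,r)
c2=cv2.cornerSubPix(g,np.array([[[430,226]],[[648,250]],[[609,402]]],np.float32),(6,6),(-1,-1),(3,30,.01))[:,0]/1.5
print(c2*1.5)
W=np.array([onz(K,T,x,.05)[:2] for x in c2])*1000;print(W)
L=np.array([[-75,-75],[-75,135],[85,135]])
def f(v): return (R.from_euler("z",v[2]).as_matrix()[:2,:2]@L.T).T.ravel()+np.tile(v[:2],3)-W.ravel()
w=least_squares(f,[556,134,.2]);print(w.x,w.fun)
v=w.x;print("backer in jig",R.from_euler("z",-v[2]).as_matrix()[:2,:2]@(np.array([cx,cy])-v[:2]))
E
python3 f.py
```

```text
backer 548.6932983398438 121.7373046875 50.17243957519531
[[426.7605 224.4344]
 [648.3815 250.3464]
 [607.3033 402.1812]]
[[495.4476  48.4152]
 [455.6521 252.3937]
 [611.088  283.3277]]
[554.5114 135.1034   0.1938] [-0.0838 -1.3547 -0.7418  0.7335  0.8256  0.6212]
backer in jig [ -8.2839 -11.995 ]
```

Request:
jog_arm(
  motion=[
    [0,0,0.113,0,0,0,0],
    [0,0,0.113,0,0,0,0],
  ],
)

```text
t: 8.2
eef_pos: [0.5192, 0.0193, 0.3283]
tool_rot: [0.0, -0.098, 0.995, -0.0]
contact_force: [-0.2, -0.5, -1.3]
gripper_width: 0.084
grasp_force: 50.7
```

Request:
jog_arm(
  motion=[
    [-0.18,0,0,0,0,0,0],
    [-0.36,0,0,0,0,0,0],
    [-0.54,0,0,0,0,0,0],
    [-0.72,0,0,0,0,0,0],
    [-0.9,0,0,0,0,0,0],
    [-1.08,0,0,0,0,0,0],
    [-1.26,0,0,0,0,0,0],
    [-1.26,0,0,0,0,0,0],
    [-1.26,0,0,0,0,0,0],
  ],
)

```text
t: 9.32
eef_pos: [0.5195, 0.0199, 0.3293]
tool_rot: [-0.056, -0.08, 0.805, 0.585]
contact_force: [0.6, 0.1, -0.7]
gripper_width: 0.079
grasp_force: 51.0
```

```bash
cat > st.py <<'E'
from h import *
import sys
np.set_printoptions(precision=4,suppress=True)
s=bot.get_obs();q=s["tool_rot"];M=R.from_quat([q[1],q[2],q[3],q[0]]).as_matrix();p=s["eef_pos"]
print(s["t"],s["q"],p,s["gripper_width"],s["contact_force"]);print("tool axes cols\n",M)
jx,jy,a=.555,.135,.194
J=R.from_euler("z",a).as_matrix();o=np.array([jx,jy,0])
print("tcp in jig mm",J.T@(p-o)*1000,"axes in jig\n",J.T@M)
# optional: target TCP in jig mm, target orientation deg: psi=pointing yaw in jig, phi below horizontal
if len(sys.argv)>1:
    t=np.array(list(map(float,sys.argv[1].split(","))))
    print("shift tool mm",M.T@(o+J@(t/1000)-p)*1000)
if len(sys.argv)>2: # columns tool z,y in jig
    z=np.array(list(map(float,sys.argv[2].split(","))));y=np.array(list(map(float,sys.argv[3].split(","))))
    z/=np.linalg.norm(z);y-=z*(z@y);y/=np.linalg.norm(y)
    G=J@np.c_[np.cross(y,z),y,z];print("rotvec tool",R.from_matrix(M.T@G).as_rotvec())
E
python3 st.py -8,-34,140 0,.951,-.309 0,0,1
```

```text
9.325 [ 0.9816  0.7541 -0.92    1.6858 -0.6022  1.4453  2.0794] [0.5195 0.0199 0.3293] 0.07930655131592829 [ 0.5941  0.1197 -0.6707]
tool axes cols
 [[-0.9808 -0.063  -0.1848]
 [-0.1952  0.3026  0.9329]
 [-0.0029  0.951  -0.3091]]
tcp in jig mm [ -56.9887 -106.0574  329.2962] axes in jig
 [[-1.     -0.0035 -0.0015]
 [-0.0025  0.3091  0.951 ]
 [-0.0029  0.951  -0.3091]]
shift tool mm [ -48.6218 -157.9287  126.9633]
rotvec tool [-0.     -0.0015  0.0035]
```

Request:
jog_arm(
  motion=[
    [0,0,0,-15,-30,20,0],
    [0,0,0,-30,-80,60,0],
    [0,0,0,-49,-130,100,0],
    [0,0,0,-49,-158,127,0],
    [0,0,0,-49,-158,127,0],
    [0,0,0,-49,-158,127,0],
  ],
)

```text
t: 10.07
eef_pos: [0.5547, 0.0999, 0.1416]
tool_rot: [-0.056, -0.08, 0.805, 0.585]
contact_force: [0.2, -0.1, -0.4]
gripper_width: 0.085
grasp_force: 51.0
```

```bash
python3 st.py -8,-34,85
```

```text
10.075 [ 0.7954  1.0275 -0.8372  1.7212 -0.5276  1.1458  2.2145] [0.5547 0.0999 0.1416] 0.08488637997672592 [ 0.2282 -0.1189 -0.4054]
tool axes cols
 [[-0.9809 -0.0641 -0.1834]
 [-0.1943  0.302   0.9333]
 [-0.0044  0.9511 -0.3087]]
tcp in jig mm [ -7.0694 -34.3625 141.6377] axes in jig
 [[-1.     -0.0047 -0.0001]
 [-0.0015  0.3087  0.9512]
 [-0.0044  0.9511 -0.3087]]
shift tool mm [  1.1803 -53.7546  17.8292]
```

Request:
jog_arm(
  motion=[
    [0,0,0,1,-30,10,0],
    [0,0,0,1,-46,15,0],
    [0,0,0,1,-50,16,0],
    [0,0,0,1,-53,17,0],
    [0,0,0,1,-55,18,0],
    [0,0,0,1,-55,18,0],
  ],
)

```text
t: 10.82
eef_pos: [0.5531, 0.1002, 0.0835]
tool_rot: [-0.057, -0.079, 0.803, 0.587]
contact_force: [0.8, -4.4, 5.6]
gripper_width: 0.084
grasp_force: 52.0
```

```bash
python3 st.py -8,-34,85 ; python3 -c "
from h import *
c=cam('wrist');save(c[0],'w4.png');c=cam('scene');save(c[0],'s4.png',crop=(230,40,370,220),sc=3)
a=cv2.imread('pics/w4.png');b=cv2.imread('pics/s4.png');cv2.imwrite('pics/m4.png',np.hstack([cv2.resize(a,(380,285)),cv2.resize(b[:,:],(420,540))[:285]]) if 0 else np.hstack([np.vstack([cv2.resize(a,(380,285)),np.zeros((255,380,3),np.uint8)]),b]))"
```

```text
10.825 [ 0.7773  1.1173 -0.8011  1.7084 -0.4963  1.1063  2.265 ] [0.5531 0.1002 0.0835] 0.08386638651375583 [ 0.759  -4.3668  5.5564]
tool axes cols
 [[-0.9811 -0.0603 -0.1839]
 [-0.1935  0.2973  0.935 ]
 [-0.0017  0.9529 -0.3033]]
tcp in jig mm [ -8.6251 -33.7891  83.5125] axes in jig
 [[-1.     -0.0019 -0.0002]
 [-0.0008  0.3033  0.9529]
 [-0.0017  0.9529 -0.3033]]
shift tool mm [-0.6275  1.3523 -0.6523]
```

View pics/m4.png

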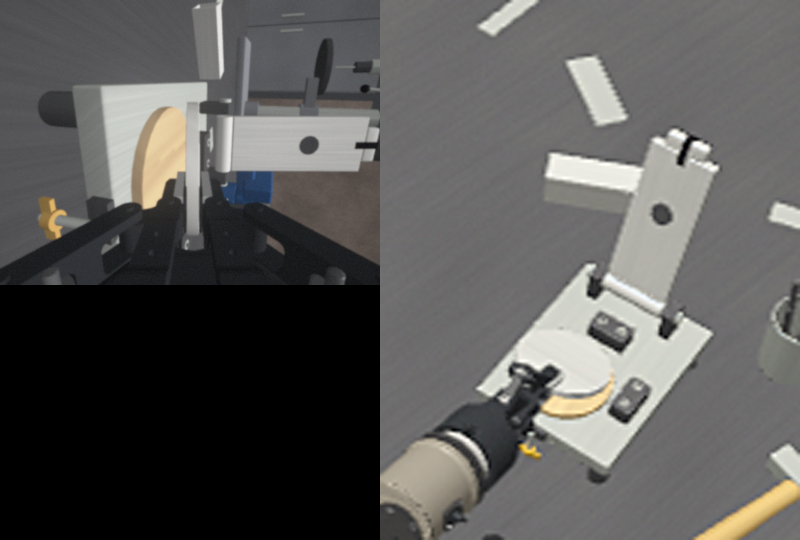

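The blank's far edge rests on the plywood backer at about 18° tilt, with the fingers clear of the base. I'll open the fingers a little and pull back.

Request:
jog_arm(
  motion=[
    [0,0,0,0,0,0,18],
    [0,0,0,0,0,0,18],
    [0,0,0,0,0,0,18],
    [0,0,0,0,2,-60,18],
    [0,0,0,0,10,-90,18],
    [0,0,0,0,40,-130,18],
    [0,0,0,0,70,-150,18],
  ],
)

```text
t: 11.8
eef_pos: [0.5763, -0.0208, 0.1947]
tool_rot: [-0.057, -0.078, 0.804, 0.586]
contact_force: [0.8, 0.5, 0.0]
gripper_width: 0.209
grasp_force: 0.0
```

```bash
python3 st.py; python3 -c "
from h import *
c=cam('top');save(c[0],'t5.png',crop=(150,150,300,250),sc=3);c=cam('scene');save(c[0],'s5.png',crop=(230,90,370,220),sc=2.5)
a=cv2.imread('pics/t5.png');b=cv2.imread('pics/s5.png');h=np.zeros((325,800,3),np.uint8);h[:300,:450]=a;h[:325,450:800]=b;cv2.imwrite('pics/m5.png',h)"
```

```text
11.8 [ 0.8819  0.9886 -0.7923  1.5481 -0.489   1.411   2.1638] [ 0.5763 -0.0208  0.1947] 0.20872634500136586 [0.8162 0.5315 0.0242]
tool axes cols
 [[-0.9815 -0.0588 -0.1825]
 [-0.1917  0.3006  0.9343]
 [-0.0001  0.9519 -0.3063]]
tcp in jig mm [  -9.0931 -156.9675  194.7187] axes in jig
 [[-1.      0.0002  0.0011]
 [ 0.0011  0.3063  0.9519]
 [-0.0001  0.9519 -0.3063]]
```

View pics/m5.png

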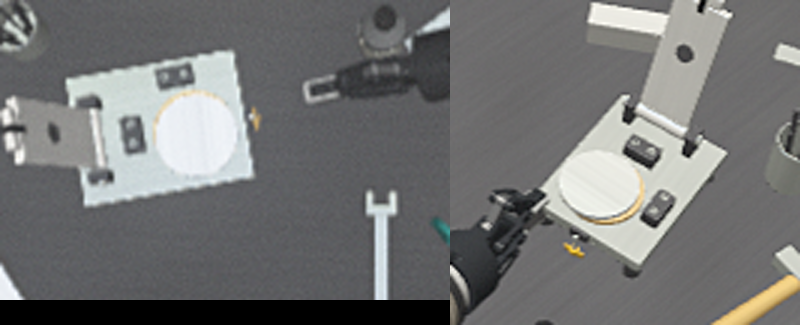

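Top view: the blank lies flat on the backer at (195,132), a few mm short of the blocks, and the base is otherwise clear. Next is the pressure plate.

Request:
jog_arm(
  motion=[
    [0.1,0,0,0,30,-10,20],
    [0.27,0,0,10,60,-40,20],
    [0.45,0,0,20,80,-70,20],
    [0.63,0,0,35,97,-100,20],
    [0.81,0,0,50,97,-124,20],
    [0.99,0,0,68,97,-124,20],
    [1.17,0,0,68,97,-124,20],
    [1.26,0,0,68,97,-124,20],
    [1.26,0,0,68,97,-124,20],
  ],
  grip_force=50,
)

```text
t: 13.02
eef_pos: [0.5255, -0.116, 0.3239]
tool_rot: [-0.0, -0.1, 0.995, 0.0]
contact_force: [0.4, 0.5, -0.8]
gripper_width: 0.236
grasp_force: 0.0
```

```bash
cat > g.py <<'E'
from h import *
import sys
np.set_printoptions(precision=4,suppress=True)
s=bot.get_obs();q=s["tool_rot"];M=R.from_quat([q[1],q[2],q[3],q[0]]).as_matrix();p=s["eef_pos"]
t=np.array(list(map(float,sys.argv[1].split(","))));yaw=np.deg2rad(float(sys.argv[2])) # tool x yaw, tool down
x=np.array([np.cos(yaw),np.sin(yaw),0]);z=np.array([0,0,-1.]);G=np.c_[x,np.cross(z,x),z]
print(s["t"],s["q"],p,s["contact_force"]);print("rotvec",R.from_matrix(M.T@G).as_rotvec(),"shift",M.T@(t-p)*1000)
E
python3 g.py .438,-.351,.23 91
```

```text
13.025 [ 0.674   0.2388 -0.6777  1.7281  0.1578  1.2306  1.7285] [ 0.5255 -0.116   0.3239] [ 0.4016  0.5249 -0.7918]
rotvec [-0.0003 -0.0007  1.7539] shift [ 132.541  -212.8425   93.9099]
```

Request:
jog_arm(
  motion=[
    [0,0,0.18,20,-30,0,30],
    [0,0,0.36,40,-60,0,30],
    [0,0,0.54,60,-100,0,30],
    [0,0,0.72,90,-150,0,30],
    [0,0,0.9,133,-213,0,30],
    [0,0,1.08,133,-213,40,30],
    [0,0,1.26,133,-213,80,30],
    [0,0,1.44,133,-213,94,30],
    [0,0,1.62,133,-213,94,30],
    [0,0,1.754,133,-213,94,30],
  ],
)

```text
t: 14.28
eef_pos: [0.4359, -0.3543, 0.2282]
tool_rot: [-0.002, 0.705, 0.709, 0.0]
contact_force: [0.1, -0.2, 0.3]
gripper_width: 0.353
grasp_force: 0.0
```

```bash
python3 g.py .4385,-.351,.089 91; python3 - <<'E'
from h import *
p,K,T=cam("wrist");im=np.array(p["pixels"]).mean(2)
u=proj(K,T,[.4385,-.34,.118]);print(u)
c,r=int(u[0]),int(u[1])
for k in(0,4): print(r+k,im[r+k,c-16:c+17].astype(int).tolist())
for x in (c-6,c,c+6): print(x,onz(K,T,(x,r),.118)[0])
E
```

```text
14.275 [ 0.7874  0.3116 -0.2643  1.8164  0.0915  1.0291  0.4929] [ 0.4359 -0.3543  0.2282] [ 0.0756 -0.2304  0.3287]
rotvec [-0.0021 -0.0034 -0.0123] shift [  2.7748   2.8662 139.2344]
[263.17894599 175.1557259 ]
175 [159, 157, 158, 160, 159, 160, 162, 157, 154, 137, 109, 90, 83, 82, 80, 79, 78, 79, 90, 118, 144, 156, 158, 157, 157, 159, 156, 158, 156, 156, 158, 155, 157]
179 [164, 165, 163, 163, 165, 165, 164, 164, 161, 147, 117, 87, 83, 82, 86, 81, 80, 82, 97, 123, 150, 163, 162, 163, 163, 163, 162, 162, 161, 161, 162, 162, 162]
257 0.43328803839110447
263 0.43834782385420185
269 0.4434073486921244
```

Request:
jog_arm(
  motion=[
    [0,0,0,0,0,40,30],
    [0,0,0,0,0,90,30],
    [0,0,0,0,0,130,30],
    [0,0,0,0,0,141,30],
    [0,0,0,0,0,141,30],
    [0,0,0,0,0,141,0],
    [0,0,0,0,0,141,0],
    [0,0,0,0,0,141,0],
    [0,0,0,0,0,141,0],
  ],
  grip_force=45,
)

```text
t: 15.45
eef_pos: [0.438, -0.3544, 0.0903]
tool_rot: [0.001, 0.703, 0.711, 0.0]
contact_force: [-0.0, -0.3, 6.6]
gripper_width: 0.081
grasp_force: 47.8
```

Request:
jog_arm(
  motion=[
    [0,0,0,0,0,-10,0],
    [0,0,0,0,0,-40,0],
    [0,0,0,0,0,-90,0],
    [0,0,0,0,0,-150,0],
    [0,0,0,0,0,-210,0],
    [0,0,0,0,0,-230,0],
  ],
)

```text
t: 16.2
eef_pos: [0.438, -0.3539, 0.3237]
tool_rot: [0.003, 0.703, 0.711, 0.0]
contact_force: [0.8, -0.2, -2.4]
gripper_width: 0.085
grasp_force: 46.9
```

```bash
python3 g.py .5192,.0193,.328 191.1; python3 - <<'E'
from h import *
p,K,T=cam("wrist");save(p,"w6.png")
E
```

```text
16.2 [ 0.7965  0.2299 -0.273   1.6998  0.0662  1.2149  0.5198] [ 0.438  -0.3539  0.3237] [ 0.7653 -0.1923 -2.4246]
rotvec [ 0.0004  0.0068 -1.7523] shift [372.2035  85.8161  -5.2386]
```

View pics/w6.png

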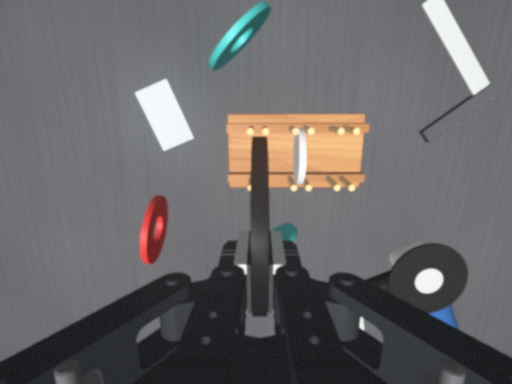

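The black plate is held on the fingers' centre line, and only the small disc at (301,157) is left in the rack.

Request:
jog_arm(
  motion=[
    [0,0,-0.18,20,5,-5,0],
    [0,0,-0.36,70,15,-5,0],
    [0,0,-0.54,130,30,-5,0],
    [0,0,-0.72,190,45,-5,0],
    [0,0,-0.9,250,60,-5,0],
    [0,0,-1.08,310,75,-5,0],
    [0,0,-1.26,372,86,-5,0],
    [0,0,-1.44,372,86,-5,0],
    [0,0,-1.62,372,86,-5,0],
    [0,0,-1.752,372,86,-5,0],
  ],
)

```text
t: 17.5
eef_pos: [0.5175, 0.0195, 0.3229]
tool_rot: [-0.001, -0.099, 0.995, -0.0]
contact_force: [0.0, 0.2, -0.7]
gripper_width: 0.084
grasp_force: 46.8
```

Request:
jog_arm(
  motion=[
    [-0.18,0,0,0,0,0,0],
    [-0.36,0,0,0,0,0,0],
    [-0.54,0,0,0,0,0,0],
    [-0.72,0,0,0,0,0,0],
    [-0.9,0,0,0,0,0,0],
    [-1.08,0,0,0,0,0,0],
    [-1.26,0,0,0,0,0,0],
    [-1.26,0,0,0,0,0,0],
    [-1.26,0,0,0,0,0,0],
  ],
)

```text
t: 18.62
eef_pos: [0.5184, 0.0203, 0.3246]
tool_rot: [-0.057, -0.079, 0.805, 0.585]
contact_force: [0.2, 0.8, 0.2]
gripper_width: 0.086
grasp_force: 46.9
```

```bash
python3 st.py -8,-34,150 0,.951,-.309 0,0,1
```

```text
18.625 [ 0.9304  0.7202 -0.8285  1.6957 -0.6511  1.4673  2.1337] [0.5184 0.0203 0.3246] 0.08565698689097566 [0.1712 0.7849 0.1905]
tool axes cols
 [[-0.9811 -0.0606 -0.1837]
 [-0.1934  0.3024  0.9333]
 [-0.001   0.9512 -0.3084]]
tcp in jig mm [ -58.0278 -105.5359  324.6339] axes in jig
 [[-1.     -0.0011 -0.0003]
 [-0.0006  0.3084  0.9512]
 [-0.001   0.9512 -0.3084]]
shift tool mm [ -49.8991 -144.1111  121.8985]
rotvec tool [ 0.0006 -0.0003  0.0011]
```

Request:
jog_arm(
  motion=[
    [0,0,0,-15,-30,20,0],
    [0,0,0,-30,-80,60,0],
    [0,0,0,-50,-130,105,0],
    [0,0,0,-50,-165,129,0],
    [0,0,0,-50,-184,134,0],
    [0,0,0,-50,-190,137,0],
    [0,0,0,-50,-195,138,0],
    [0,0,0,-50,-198,139,0],
    [0,0,0,-50,-200,140,0],
    [0,0,0,-50,-200,140,0],
  ],
)

```text
t: 19.88
eef_pos: [0.5543, 0.0995, 0.0917]
tool_rot: [-0.056, -0.078, 0.804, 0.587]
contact_force: [1.3, -3.0, 4.0]
gripper_width: 0.088
grasp_force: 47.5
```

```bash
python3 st.py -8,-34,91.5
```

```text
19.875 [ 0.7383  1.0719 -0.7375  1.7126 -0.567   1.1342  2.312 ] [0.5543 0.0995 0.0917] 0.0879242380180988 [ 1.327  -3.0067  4.0032]
tool axes cols
 [[-0.9816 -0.0592 -0.1818]
 [-0.1912  0.2993  0.9348]
 [-0.0009  0.9523 -0.3051]]
tcp in jig mm [ -7.4889 -34.7297  91.7446] axes in jig
 [[-1.     -0.0004  0.0018]
 [ 0.0016  0.3051  0.9523]
 [-0.0009  0.9523 -0.3051]]
shift tool mm [ 0.5125 -0.0101  0.7687]
```

Contact, with 4 N of support. Releasing the same way.

Request:
jog_arm(
  motion=[
    [0,0,0,0,0,0,18],
    [0,0,0,0,0,0,18],
    [0,0,0,0,0,0,18],
    [0,0,0,0,2,-60,18],
    [0,0,0,0,10,-90,18],
    [0,0,0,0,40,-130,10],
    [0,0,0,0,70,-150,0],
  ],
)

```text
t: 20.75
eef_pos: [0.5776, -0.0213, 0.2041]
tool_rot: [-0.056, -0.077, 0.805, 0.586]
contact_force: [-0.1, 0.2, -0.1]
gripper_width: 0.003
grasp_force: 0.0
```

```bash
python3 st.py -70,-90,160 0,0,-1 0.7,0.7,0; python3 -c "
from h import *
c=cam('top');save(c[0],'t7.png',crop=(150,150,300,250),sc=3);c=cam('scene');save(c[0],'s7.png',crop=(230,90,370,220),sc=2.5)
a=cv2.imread('pics/t7.png');b=cv2.imread('pics/s7.png');h=np.zeros((325,800,3),np.uint8);h[:300,:450]=a;h[:325,450:800]=b;cv2.imwrite('pics/m7.png',h)"
```

```text
20.75 [ 0.8418  0.947  -0.7199  1.5483 -0.5492  1.4396  2.202 ] [ 0.5776 -0.0213  0.2041] 0.003244675840229929 [-0.0573  0.1665 -0.1034]
tool axes cols
 [[-0.9818 -0.0582 -0.1806]
 [-0.1897  0.301   0.9346]
 [-0.0001  0.9518 -0.3066]]
tcp in jig mm [  -7.921  -157.7208  204.1381] axes in jig
 [[-1.      0.0009  0.003 ]
 [ 0.0031  0.3066  0.9518]
 [-0.0001  0.9518 -0.3066]]
shift tool mm [ 62.2937 -21.3079  77.8045]
rotvec tool [ 1.1909 -0.491   0.6741]
```

View pics/m7.png

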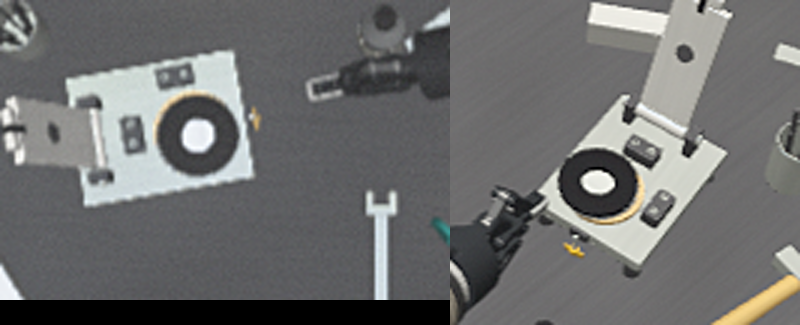

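The stack is complete: black plate on blank on backer, all a few mm short of the blocks. Next I'll push with closed fingers, first toward +x and then +y.

```bash
python3 st.py -105,-13,150 0,0,-1 0,1,0
```

```text
20.85 [ 0.8416  0.9437 -0.7227  1.5468 -0.5501  1.4391  2.2025] [ 0.579  -0.0206  0.2069] -0.0009375347391649449 [0.7064 0.245  1.1091]
tool axes cols
 [[-0.9818 -0.0637 -0.179 ]
 [-0.1899  0.3017  0.9343]
 [-0.0054  0.9513 -0.3083]]
tcp in jig mm [  -6.4452 -157.28    206.869 ] axes in jig
 [[-1.     -0.0043  0.0044]
 [ 0.0029  0.3084  0.9513]
 [-0.0054  0.9513 -0.3083]]
shift tool mm [ 99.2803  -9.1845 154.3467]
rotvec tool [1.2573 0.0065 0.0009]
```

Request:
jog_arm(
  motion=[
    [0.18,0,0,40,10,0,0],
    [0.36,0,0,80,15,10,0],
    [0.54,0,0,99,10,40,0],
    [0.72,0,0,99,5,80,0],
    [0.9,0,0,99,-5,120,0],
    [1.08,0,0,99,-9,154,0],
    [1.257,0,0,99,-9,154,0],
    [1.257,0,0,99,-9,154,0],
    [1.257,0,0,99,-9,154,0],
  ],
)

```text
t: 21.98
eef_pos: [0.4515, 0.1028, 0.147]
tool_rot: [-0.001, -0.097, 0.995, 0.002]
contact_force: [0.4, -0.3, -0.0]
gripper_width: 0.002
grasp_force: 0.0
```

```bash
python3 st.py -90,-13,53 0,0,-1 0,1,0
```

```text
21.975 [ 0.1051  0.2872 -0.5299  2.0989  0.1939  0.8033  1.2232] [0.4515 0.1028 0.147 ] 0.0018788491543508955 [ 0.3956 -0.2773 -0.0298]
tool axes cols
 [[-0.9811 -0.1936 -0.0025]
 [-0.1936  0.9811  0.0039]
 [ 0.0017  0.0043 -1.    ]]
tcp in jig mm [-107.7415  -11.6141  147.0396] axes in jig
 [[-1.     -0.0008 -0.0017]
 [-0.0008  1.      0.0043]
 [ 0.0017  0.0043 -1.    ]]
shift tool mm [-17.9023  -1.805   94.002 ]
rotvec tool [ 0.0043 -0.0017  0.0008]
```

Request:
jog_arm(
  motion=[
    [0,0,0,0,-1,60,0],
    [0,0,0,0,-1,94,0],
    [0,0,0,-15,-1,94,0],
    [0,0,0,-25,-1,94,0],
    [0,0,0,-30,-1,94,0],
    [0,0,0,-34,-1,94,0],
    [0,0,0,-38,-1,94,0],
    [0,0,0,-42,-1,94,0],
    [0,0,0,-42,-1,94,0],
  ],
)

```text
t: 23.1
eef_pos: [0.4941, 0.1104, 0.0537]
tool_rot: [0.0, -0.097, 0.995, 0.002]
contact_force: [-1.9, -0.5, 1.9]
gripper_width: -0.001
grasp_force: 1.0
```

```bash
python3 st.py -61,-13,53
```

```text
23.1 [ 0.0238  0.4955 -0.449   2.0694  0.3446  0.6466  1.1084] [0.4941 0.1104 0.0537] -0.0006903912531409265 [-1.8808 -0.4892  1.8908]
tool axes cols
 [[-0.9814 -0.1922  0.0002]
 [-0.1922  0.9813  0.0032]
 [-0.0008  0.0031 -1.    ]]
tcp in jig mm [-64.5082 -12.4034  53.6861] axes in jig
 [[-1.      0.0006  0.0008]
 [ 0.0006  1.      0.0031]
 [-0.0008  0.0031 -1.    ]]
shift tool mm [-3.5079 -0.5967  0.6871]
```

Pushing with light contact of about 2 N; continuing to the block.

Request:
jog_arm(
  motion=[
    [0,0,0,-1,0,0,0],
    [0,0,0,-2,0,0,0],
    [0,0,0,-3,0,0,0],
    [0,0,0,-3,0,0,0],
  ],
)

```text
t: 23.6
eef_pos: [0.4971, 0.1109, 0.0535]
tool_rot: [0.0, -0.096, 0.995, 0.002]
contact_force: [-1.8, 0.1, -0.2]
gripper_width: 0.0
grasp_force: 0.8
```

Request:
jog_arm(
  motion=[
    [0,0,0,-1,0,0,0],
    [0,0,0,-2,0,0,0],
    [0,0,0,-2,0,0,0],
  ],
)

```text
t: 23.98
eef_pos: [0.4976, 0.1109, 0.0535]
tool_rot: [-0.001, -0.096, 0.995, 0.001]
contact_force: [-5.2, -1.4, 4.0]
gripper_width: -0.001
grasp_force: 2.9
```

```bash
python3 st.py | head -1 ; python3 st.py| grep jig
```

```text
23.975 [ 0.0232  0.5013 -0.4482  2.0594  0.3445  0.6539  1.1104] [0.4976 0.1109 0.0535] -0.0014280453956215528 [-5.2308 -1.3638  4.0298]
tcp in jig mm [-60.9382 -12.5645  53.4523] axes in jig
```

Request:
jog_arm(
  motion=[
    [0,0,0,-2,0,0,0],
    [0,0,0,-3,0,0,0],
    [0,0,0,-3,0,0,0],
  ],
)

```text
t: 24.35
eef_pos: [0.4978, 0.1109, 0.053]
tool_rot: [-0.004, -0.097, 0.995, 0.0]
contact_force: [-12.7, -2.0, 10.3]
gripper_width: -0.0
grasp_force: 6.6
```

Request:
jog_arm(
  motion=[
    [0,0,0,10,0,0,0],
    [0,0,0,40,0,0,0],
    [0,0,0,40,0,-60,0],
    [0,0,0,40,0,-80,0],
    [0,0,0,40,0,-80,0],
  ],
)

```text
t: 24.98
eef_pos: [0.4645, 0.1043, 0.1355]
tool_rot: [0.003, -0.096, 0.995, 0.002]
contact_force: [-0.1, 0.6, -0.3]
gripper_width: 0.001
grasp_force: 0.0
```

```bash
python3 st.py 0,-100,140 0,0,-1 1,0,0
```

```text
24.975 [ 0.1044  0.3228 -0.5315  2.0862  0.228   0.7809  1.1969] [0.4645 0.1043 0.1355] 0.0010978322849864574 [-0.092   0.6103 -0.3493]
tool axes cols
 [[-0.9815 -0.1915  0.0055]
 [-0.1914  0.9815  0.0042]
 [-0.0062  0.003  -1.    ]]
tcp in jig mm [-94.7717 -12.7116 135.518 ] axes in jig
 [[-1.      0.0014  0.0063]
 [ 0.0014  1.      0.003 ]
 [-0.0062  0.003  -1.    ]]
shift tool mm [-94.9181 -87.1454  -4.1546]
rotvec tool [0.0073 0.0025 1.5694]
```

Request:
jog_arm(
  motion=[
    [0,0,0.18,0,-40,-4,0],
    [0,0,0.36,-20,-87,-4,0],
    [0,0,0.54,-60,-87,-4,0],
    [0,0,0.72,-95,-87,-4,0],
    [0,0,0.9,-95,-87,-4,0],
    [0,0,1.08,-95,-87,-4,0],
    [0,0,1.26,-95,-87,-4,0],
    [0,0,1.44,-95,-87,-4,0],
    [0,0,1.569,-95,-87,-4,0],
    [0,0,1.569,-95,-87,-4,0],
  ],
)

```text
t: 26.22
eef_pos: [0.572, 0.0366, 0.1361]
tool_rot: [-0.001, 0.634, 0.773, 0.0]
contact_force: [0.8, 0.3, 0.5]
gripper_width: -0.005
grasp_force: 0.0
```

```bash
python3 st.py 0,-92,53 0,0,-1 1,0,0
```

```text
26.225 [-0.0692  0.4247 -0.1298  1.8828  0.0687  0.8394 -0.0371] [0.572  0.0366 0.1361] -0.0049516821092962056 [0.7749 0.2676 0.4898]
tool axes cols
 [[-0.1953  0.9807 -0.0014]
 [ 0.9807  0.1953  0.0021]
 [ 0.0023 -0.001  -1.    ]]
tcp in jig mm [ -2.3122 -99.808  136.1309] axes in jig
 [[-0.0025  1.     -0.001 ]
 [ 1.      0.0025  0.0023]
 [ 0.0023 -0.001  -1.    ]]
shift tool mm [ 7.6103  2.4112 83.1464]
rotvec tool [-0.001  -0.0023  0.0025]
```

Request:
jog_arm(
  motion=[
    [0,0,0,6,1,50,0],
    [0,0,0,6,1,83,0],
    [0,0,0,6,1,83,0],
    [0,0,0,15,1,83,0],
    [0,0,0,22,1,83,0],
    [0,0,0,26,1,83,0],
    [0,0,0,30,1,83,0],
    [0,0,0,34,1,83,0],
    [0,0,0,37,1,83,0],
    [0,0,0,37,1,83,0],
  ],
)

```text
t: 27.48
eef_pos: [0.5669, 0.0725, 0.0553]
tool_rot: [-0.0, 0.635, 0.772, 0.001]
contact_force: [1.2, -4.4, 5.2]
gripper_width: -0.0
grasp_force: 3.0
```

```bash
python3 st.py 0,-61,53 0,0,-1 1,0,0
```

```text
27.475 [-0.1411  0.5363 -0.1213  1.9349  0.0965  0.6741 -0.1269] [0.5669 0.0725 0.0553] -7.49895179202334e-05 [ 1.1665 -4.3804  5.2314]
tool axes cols
 [[-0.1928  0.9812  0.0014]
 [ 0.9812  0.1928  0.002 ]
 [ 0.0017  0.0017 -1.    ]]
tcp in jig mm [ -0.3404 -63.6673  55.2505] axes in jig
 [[-0.      1.      0.0017]
 [ 1.      0.      0.0017]
 [ 0.0017  0.0017 -1.    ]]
shift tool mm [2.6634 0.3366 2.2557]
rotvec tool [ 0.0017 -0.0017  0.    ]
```

Request:
jog_arm(
  motion=[
    [0,0,0,1,0,0,0],
    [0,0,0,2,0,0,0],
    [0,0,0,3,0,0,0],
    [0,0,0,3,0,0,0],
  ],
)

```text
t: 27.98
eef_pos: [0.5664, 0.0749, 0.0552]
tool_rot: [-0.0, 0.635, 0.772, 0.001]
contact_force: [1.4, -4.8, 5.3]
gripper_width: 0.003
grasp_force: 3.4
```

Request:
jog_arm(
  motion=[
    [0,0,0,1,0,0,0],
    [0,0,0,3,0,0,0],
    [0,0,0,4,0,0,0],
    [0,0,0,4,0,0,0],
  ],
)

```text
t: 28.48
eef_pos: [0.5662, 0.0757, 0.0553]
tool_rot: [0.001, 0.636, 0.771, 0.0]
contact_force: [3.2, -12.1, 6.4]
gripper_width: -0.001
grasp_force: 7.0
```

```bash
python3 st.py 0,-61,53 | grep -v axes; python3 - <<'E'
from h import *
p,K,T=cam("top");save(p,'t8.png',crop=(150,150,300,250),sc=3)
p,K,T=cam("scene");save(p,'s8.png',crop=(230,90,370,220),sc=2.5)
a=cv2.imread('pics/t8.png');b=cv2.imread('pics/s8.png');h=np.zeros((325,800,3),np.uint8);h[:300,:450]=a;h[:325,450:800]=b;cv2.imwrite('pics/m8.png',h)
E
```

```text
28.475 [-0.1516  0.5357 -0.1178  1.9359  0.0992  0.6741 -0.1394] [0.5662 0.0757 0.0553] -0.001243953397373833 [  3.1688 -12.0742   6.4025]
 [[-0.19    0.9818  0.0018]
 [ 0.9818  0.19   -0.0014]
 [-0.0017  0.0015 -1.    ]]
 [[ 0.0028  1.      0.0015]
 [ 1.     -0.0028 -0.0017]
 [-0.0017  0.0015 -1.    ]]
shift tool mm [-0.6852  0.4775  2.2991]
```

View pics/m8.png

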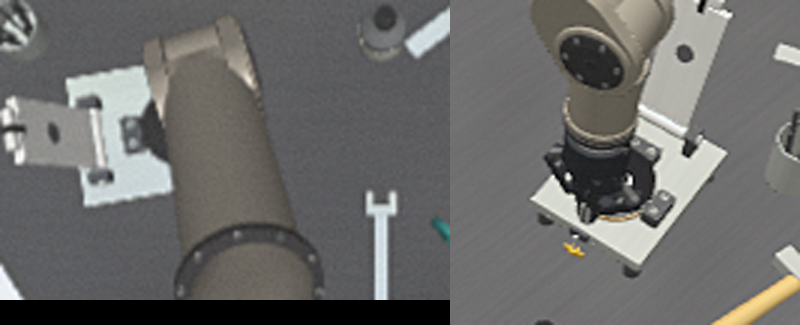

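Request:
jog_arm(
  motion=[
    [0,0,0,-10,0,0,0],
    [0,0,0,-40,0,0,0],
    [0,0,0,-60,0,-30,0],
    [0,0,0,-90,0,-90,0],
    [0,0,0,-120,0,-120,0],
    [0,0,0,-150,0,-120,0],
    [0,0,0,-150,0,-120,0],
  ],
)

```text
t: 29.45
eef_pos: [0.5937, -0.0697, 0.1742]
tool_rot: [-0.001, 0.636, 0.771, 0.001]
contact_force: [0.5, 0.3, 0.3]
gripper_width: -0.004
grasp_force: 0.0
```

```bash
python3 st.py | head -1; python3 - <<'E'
from h import *
np.set_printoptions(precision=2,suppress=True)
p,K,T=cam("top");save(p,'t9.png',crop=(180,160,260,230),sc=5)
P,K2,T2=cam("scene");save(P,'s9.png',crop=(250,120,330,200),sc=5)
a=cv2.imread('pics/t9.png');b=cv2.imread('pics/s9.png');h=np.zeros((400,800,3),np.uint8);h[:350,:400]=a;h[:400,400:800]=b
v=(.555,.135,.194)
def pt(x,y,z): return np.array([v[0],v[1],0])+R.from_euler("z",v[2]).apply(np.array([x,y,z])/1000)
for z,col in((58,(0,255,255)),(74,(0,0,255))):
    A=[pt(50*np.cos(t),50*np.sin(t),z) for t in np.linspace(0,6.28,60)]
    for x in A:
        u=(proj(K,T,x)-[180,160])*5+2;cv2.circle(h,tuple(u.astype(int).tolist()),1,col,-1)
        u=(proj(K2,T2,x)-[250,120])*5+[402,2];cv2.circle(h,tuple(u.astype(int).tolist()),1,col,-1)
cv2.imwrite('pics/m9.png',h)
# pressure plate centre by dark blob
for n,q,k,t in(("top",p,K,T),("scene",P,K2,T2)):
    im=np.array(q["pixels"]).max(2);u=proj(k,t,pt(0,0,74)).astype(int)
    m=np.uint8(im<75);w=np.zeros_like(m);cv2.circle(w,tuple(u.tolist()),25,1,-1)
    c=cv2.findContours(m*w,0,1)[0];c=max(c,key=cv2.contourArea)[:,0].astype(float)
    W=np.array([onz(k,t,x,.074)[:2] for x in c]);(x,y),r=cv2.minEnclosingCircle((W*1000).astype(np.float32))
    print(n,"press",x,y,r,"jig",R.from_euler("z",-v[2]).apply([x-555,y-135,0]))
E
```

```text
29.45 [ 0.0994  0.4138 -0.1105  1.7958  0.052   0.9351  0.1583] [ 0.5937 -0.0697  0.1742] -0.004055420857014525 [0.4959 0.2968 0.3349]
top press 555.891845703125 136.10250854492188 50.559165954589844 jig [1.09 0.91 0.  ]
scene press 556.57421875 141.24496459960938 58.238258361816406 jig [2.75 5.82 0.  ]
```

View pics/m9.png

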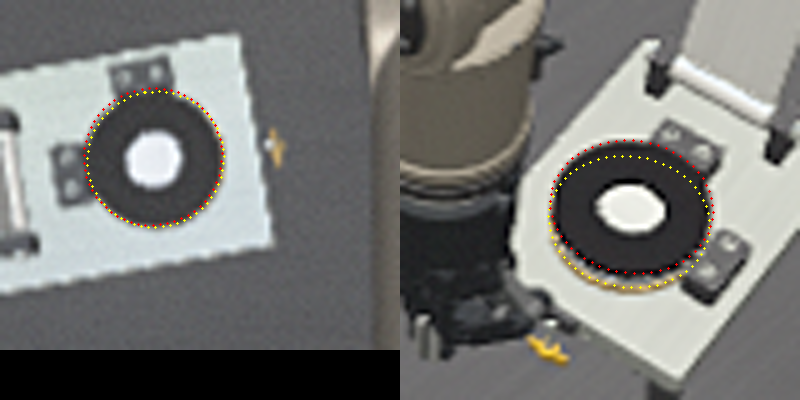

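The overlay puts the plate and the visible backer rim on the home circles to within about 1 px. I have now viewed 11 pictures, one over the limit of 10, so from here I'll check by numbers only. Next are a close wrist measurement and a second, lower x push.

```bash
python3 st.py -100,-125,130 0,0,-1 0,1,0|tail -2
```

```text
shift tool mm [ 79.7668 -98.478   43.8754]
rotvec tool [ 0.0027 -0.0043 -1.5693]
```

Request:
jog_arm(
  motion=[
    [0,0,-0.18,0,0,-26,0],
    [0,0,-0.36,100,-28,-26,0],
    [0,0,-0.54,100,-28,-26,0],
    [0,0,-0.72,100,-28,-26,0],
    [0,0,-0.9,100,-28,-26,0],
    [0,0,-1.08,100,-28,-26,0],
    [0,0,-1.26,100,-28,-26,0],
    [0,0,-1.44,100,-28,-26,0],
    [0,0,-1.569,100,-28,-26,0],
    [0,0,-1.569,100,-28,-26,0],
  ],
)

```text
t: 30.8
eef_pos: [0.5462, 0.027, 0.1998]
tool_rot: [-0.001, -0.097, 0.995, 0.002]
contact_force: [0.2, 0.4, 0.1]
gripper_width: 0.005
grasp_force: 0.0
```

```bash
cat > k.py <<'E'
from h import *
from scipy.optimize import least_squares
np.set_printoptions(precision=2,suppress=True)
p,K,T=cam("wrist");save(p,"w10.png")
im=np.array(p["pixels"]);hsv=cv2.cvtColor(im,cv2.COLOR_RGB2HSV)
v=np.array([.555,.135,.194]);J=R.from_euler("z",v[2]).as_matrix()
pt=lambda x,y,z:np.r_[v[:2],0]+J@(np.array([x,y,z])/1000)
tj=lambda P:J.T@(P-np.r_[v[:2],0])*1000
print("cam in jig",tj(T[:3,3]))
u=proj(K,T,pt(0,0,62));print("centre px",u)
H,W=im.shape[:2];YY,XX=np.mgrid[:H,:W];near=np.hypot(XX-u[0],YY-u[1])<110
# black plate outer contour at z=74, bore at 74
m=np.uint8((im.max(2)<70)&near)*255
cs,h=cv2.findContours(m,cv2.RETR_CCOMP,1);i=max(range(len(cs)),key=lambda i:cv2.contourArea(cs[i]))
def circ(c,z,rad):
    Q=np.array([tj(onz(K,T,x,z)) for x in c[:,0].astype(float)])[:,:2]
    f=lambda a:np.hypot(Q[:,0]-a[0],Q[:,1]-a[1])-rad
    s=least_squares(f,[Q[:,0].mean(),Q[:,1].mean()],loss="soft_l1",f_scale=.5);return s.x,np.abs(s.fun).mean()
print("plate outer",circ(cs[i],.074,50))
for j in range(len(cs)):
    if h[0][j][3]==i and cv2.contourArea(cs[j])>300: print("bore",circ(cs[j],.074,20))
y=np.uint8(cv2.inRange(hsv,(10,50,90),(35,255,255))/255)*np.uint8(near)
n,l,st,c=cv2.connectedComponentsWithStats(y);k=1+np.argmax(st[1:,4]) if n>1 else 0
print("yellow",st[k],c[k])
# radial profile along ground directions facing camera: print colours along directions at base height
for ang in(180,200,225,250,270):
    d=np.array([np.cos(np.deg2rad(ang)),np.sin(np.deg2rad(ang))])
    row=[]
    for r in np.arange(40,62,1.0):
        a=proj(K,T,pt(*(d*r),50)).round().astype(int)
        if 0<=a[0]<W and 0<=a[1]<H: q=im[a[1],a[0]];hh=hsv[a[1],a[0]];row.append("K" if q.max()<70 else "Y" if 8<hh[0]<35 and hh[1]>50 else "W")
    print(ang,"".join(row))
E
python3 st.py | head -1;python3 k.py
```

```text
30.8 [ 0.212   0.3394 -0.4569  1.8708  0.1736  0.972   1.4444] [0.5462 0.027  0.1998] 0.005223304634510907 [0.1759 0.4317 0.0987]
cam in jig [ -98.96 -104.72  341.68]
centre px [365.99 213.08]
plate outer (array([17.46, -5.83]), np.float64(22.867457114088683))
bore (array([-2.68, -1.66]), np.float64(0.6147189457917204))
yellow [314 163  42  65 170] [325.02 190.13]
180 KKKKKKKWWWWWWWWWWWWWWW
200 KKKKKWWWWYWWWWWWWWWWWW
225 KKKKWWWYYYWWWWWWWWWWWW
250 WWKKWWWYYYWWWWWWWWWWWW
270 WKKKKWWWYWWWWWWWWWWWWW
```

Request:
jog_arm(
  motion=[
    [0,0,0,60,20,0,0],
    [0,0,0,60,70,40,0],
    [0,0,0,60,104,90,0],
    [0,0,0,60,104,135,0],
    [0,0,0,60,104,148,0],
    [0,0,0,50,104,148,0],
    [0,0,0,40,104,148,0],
    [0,0,0,34,104,148,0],
    [0,0,0,31,104,148,0],
    [0,0,0,30,104,148,0],
  ],
)

```text
t: 32.1
eef_pos: [0.4957, 0.1214, 0.0528]
tool_rot: [-0.002, -0.096, 0.995, 0.001]
contact_force: [-7.8, -1.7, 7.2]
gripper_width: -0.002
grasp_force: 4.0
```

Request:
jog_arm(
  motion=[
    [0,0,0,-1,0,0,0],
    [0,0,0,-2,0,0,0],
    [0,0,0,-3,0,0,0],
    [0,0,0,-3,0,0,0],
  ],
)

```text
t: 32.6
eef_pos: [0.4958, 0.1213, 0.0523]
tool_rot: [-0.004, -0.097, 0.995, -0.0]
contact_force: [-13.2, -1.6, 9.9]
gripper_width: 0.0
grasp_force: 6.9
```

```bash
python3 st.py -60,0,53
```

```text
32.6 [-0.0063  0.5052 -0.4386  2.054   0.3376  0.6598  1.0961] [0.4958 0.1213 0.0523] 0.00025910885617442197 [-13.1703  -1.5669   9.9088]
tool axes cols
 [[-0.9813 -0.1922 -0.0087]
 [-0.1922  0.9814 -0.0009]
 [ 0.0087  0.0008 -1.    ]]
tcp in jig mm [-60.7718  -1.9817  52.2635] axes in jig
 [[-1.      0.0006 -0.0087]
 [ 0.0006  1.      0.0008]
 [ 0.0087  0.0008 -1.    ]]
shift tool mm [-0.7641  1.9828 -0.7415]
```

Firm at the same stop again. I'll back off, go over to behind the leaf, and work out the leaf arc.

Request:
jog_arm(
  motion=[
    [0,0,0,10,0,0,0],
    [0,0,0,40,0,0,0],
    [0,0,0,40,0,-60,0],
    [0,0,0,40,0,-120,0],
    [0,0,0,30,0,-180,0],
    [0,0,0,15,10,-240,0],
    [0,0,0,0,60,-275,0],
    [0,0,0,-20,110,-275,0],
    [0,0,0,-50,160,-275,0],
    [0,0,0,-60,200,-275,0],
  ],
)

```text
t: 33.85
eef_pos: [0.522, 0.3316, 0.3284]
tool_rot: [0.001, -0.096, 0.995, 0.002]
contact_force: [1.5, 0.4, 0.0]
gripper_width: 0.001
grasp_force: 0.0
```

Request:
jog_arm(
  motion=[
    [0,0,0,0,0,0,0],
    [0,0,0,0,0,0,0],
    [0,0,0,0,0,0,0],
  ],
)

```text
t: 34.22
eef_pos: [0.5216, 0.328, 0.3284]
tool_rot: [0.0, -0.095, 0.995, 0.001]
contact_force: [-0.7, -0.1, 0.3]
gripper_width: 0.007
grasp_force: 0.0
```

```bash
python3 st.py 0,195,235 0,0,-1 0,1,0; python3 - <<'E'
from h import *
# leaf angle from the two fixed cameras
o=[]
for n in("top","scene"):
    p,K,T=cam(n);r=bot.tip_of("leaf_edge",p)
    if r: o.append((K,T,r[0]["xy"])); print(n,r[0]["score"],r[0]["xy"])
if len(o)==2:
    P,e=tri(o);print(R.from_euler("z",-.194).apply(P-[.555,.135,0])*1000,e)
for a in(1.6,1.4,1.2,1.05,.9,.75,.6,.45,.3,.15,0): print(a,round(105-165*np.cos(a)+6*np.sin(a)+14),round(80+165*np.sin(a)+6*np.cos(a)))
E
```

```text
34.225 [-0.1911  0.3732 -0.6302  1.5487  0.224   1.2916  0.9116] [0.5216 0.328  0.3284] 0.006864982064572967 [-0.6742 -0.0868  0.2828]
tool axes cols
 [[-0.9818 -0.1897  0.0003]
 [-0.1897  0.9818  0.0021]
 [-0.0007  0.0021 -1.    ]]
tcp in jig mm [  4.4082 195.7854 328.4081] axes in jig
 [[-1.      0.0031  0.0007]
 [ 0.0031  1.      0.0021]
 [-0.0007  0.0021 -1.    ]]
shift tool mm [ 4.4673 -0.991  93.4033]
rotvec tool [ 0.0021  0.0007 -0.0031]
top 0.6 [154.8, 193.3]
scene 0.68 [332.2, 87.3]
[ -1.79530653 154.61468302 259.39200906] [np.float64(0.0027649875176147427), np.float64(0.0027649875176145185)]
1.6 130 245
1.4 97 244
1.2 65 236
1.05 42 226
0.9 21 213
0.75 2 197
0.6 -14 178
0.45 -27 157
0.3 -37 134
0.15 -43 111
0 -46 86
```

Request:
jog_arm(
  motion=[
    [0,0,0,3,0,50,0],
    [0,0,0,3,0,88,0],
    [0,0,0,3,-15,88,0],
    [0,0,0,3,-35,86,0],
    [0,0,0,3,-55,84,0],
    [0,0,0,3,-75,83,0],
    [0,0,0,3,-98,84,0],
    [0,0,0,3,-130,92,0],
    [0,0,0,3,-153,102,0],
    [0,0,0,3,-174,115,0],
  ],
)

```text
t: 35.67
eef_pos: [0.5524, 0.1566, 0.2127]
tool_rot: [0.001, -0.096, 0.995, 0.001]
contact_force: [0.3, 1.1, 2.7]
gripper_width: 0.002
grasp_force: 1.0
```

```bash
python3 st.py 0,21,213 0,0,-1 0,1,0 | grep -v "^ \["
```

```text
35.675 [ 0.0705  0.3884 -0.5767  1.792   0.2411  1.0298  1.1658] [0.5524 0.1566 0.2127] 0.0020864808890966105 [0.2802 1.0507 2.6569]
tool axes cols
tcp in jig mm [  1.6094  21.7403 212.73  ] axes in jig
shift tool mm [ 1.6073 -0.7431 -0.2745]
rotvec tool [ 0.0024  0.0017 -0.0022]
```

Request:
jog_arm(
  motion=[
    [0,0,0,0,-19,16,0],
    [0,0,0,0,-35,35,0],
    [0,0,0,0,-48,56,0],
    [0,0,0,0,-58,79,0],
    [0,0,0,0,-64,102,0],
    [0,0,0,0,-66,114,0],
    [0,0,0,0,-67,123,0],
    [0,0,0,0,-67,128,0],
    [0,0,0,0,-67,130,0],
    [0,0,0,0,-67,130,0],
  ],
)

```text
t: 36.92
eef_pos: [0.5636, 0.0931, 0.0859]
tool_rot: [-0.001, -0.097, 0.995, 0.0]
contact_force: [-12.6, -4.5, 33.5]
gripper_width: 0.001
grasp_force: 16.8
```

Request:
jog_arm(
  motion=[
    [0,0,0,0,0,2,0],
    [0,0,0,0,0,4,0],
    [0,0,0,0,0,4,0],
  ],
)

```text
t: 37.3
eef_pos: [0.5637, 0.0931, 0.0857]
tool_rot: [-0.0, -0.096, 0.995, -0.001]
contact_force: [-26.8, -9.2, 69.4]
gripper_width: -0.001
grasp_force: 34.4
```

```bash
python3 st.py | grep -v "^ \["
```

```text
37.3 [ 0.111   0.5376 -0.4989  1.8992  0.354   0.7929  1.1833] [0.5637 0.0931 0.0857] -0.0012132558761544965 [-26.7634  -9.1836  69.3647]
tool axes cols
tcp in jig mm [  0.4251 -42.8106  85.7042] axes in jig
```

The leaf is firm on the stack: tip at 85.7 mm, nominal 86 mm. I'll lift clear and hand in.

Request:
jog_arm(
  motion=[
    [0,0,0,0,0,-10,0],
    [0,0,0,0,0,-40,0],
    [0,0,0,0,0,-100,0],
    [0,0,0,30,-40,-150,0],
    [0,0,0,30,-40,-150,0],
    [0,0,0,30,-40,-150,0],
  ],
)

```text
t: 38.05
eef_pos: [0.5425, 0.0478, 0.2284]
tool_rot: [0.0, -0.096, 0.995, 0.001]
contact_force: [-0.0, 0.6, -0.4]
gripper_width: 0.001
grasp_force: 0.0
```

```bash
python3 - <<'E'
from h import *
o=[]
for n in("scene","wrist"):
    p,K,T=cam(n);r=bot.tip_of("leaf_edge",p);print(n,[(d["score"],d["xy"]) for d in r[:1]])
    if r:o.append((K,T,r[0]["xy"]))
if len(o)==2:
    P,e=tri(o);print(R.from_euler("z",-.194).apply(P-[.555,.135,0])*1000,e)
print(bot.get_obs()["contact_force"],bot.hand_in())
E
```

```text
scene [(0.87, [281.1, 176.5])]
wrist [(0.63, [260.4, 207.3])]
[ -2.46337691 -79.65507491  80.3868014 ] [np.float64(0.0006926424434868072), np.float64(0.0006926424434862256)]
the job is handed in; nothing more can be done
[0.11368298 0.32023245 0.03694175] None
```

The backer, blank and pressure plate were stacked and pushed firm against both locator blocks, the leaf was folded down flat on them, and the job was handed in at about 38 s; no verdict came back, and I viewed 11 pictures, one over the limit of 10.

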